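# Close the wire pot for the night

### The arm

A 6-joint arm with a two-finger parallel gripper is mounted at the origin on the work surface. World frame = base frame: x ahead of the robot, y to its left, z up, the work surface at z = 0. Lengths are in m, angles in degrees, forces in N, time in s.
With the tool pointing down it reaches from about 0.35 to 0.725 m from the base axis. Payload 6 kg.
Tool frame: the origin (TCP) lies at the very end of the fingers, on their centre line; the grasp point (between the pads) lies 19 mm behind it; z points along the fingers, y is the line along which they close (so a half turn about z gives the same grasp; the last joint's range is limited). The gripper opens to 85 mm and grips with 20 to 120 N. Pads are 22 mm wide; open, the fingers measure 114 mm over their backs; the gripper's body (76 mm by 85 mm) begins 54 mm behind the grasp point. The pads swing forward as they close: fully open they stand 13 mm farther back than shut.
Start: joints at [-48.146, 2.303, 4.859, 0, -92.561, -19.12], TCP at [0.232, -0.553, 0.231] pointing down, gripper open.
Joint ranges: [-146.85, 146.85], [-73.84, 115.35], [-62.03, 85.46], [-188.31, 113.3], [-161.28, -10.13], [-171.36, 171.36]. Speed limits (degrees/s): [147.25, 147.25, 172.46, 180, 180, 180].

### API

Orientations are given as [roll, pitch, yaw] about the fixed x, y, z axes, in that order (R = Rz(yaw) Ry(pitch) Rx(roll)).
In Python, from cell import env gives the robot as it stands.
- The arm moves only by the shell command python3 -m jog 'ROWS' [OPENING] [FORCE]. ROWS is JSON, a list of rows, each a list of 2 entries, a list of its own where there are three numbers: the shift along the tool's x, y, z scaled (see below), then the turn, a rotation vector about the tool's x, y, z scaled (see below). In form: [[[tx, ty, tz], [ax, ay, az]], ...]. A call has 1 to 5 rows; each row shifts and turns the commanded pose from where the row before left it, along the tool's axes as they then stand; what a row does not reach is not made up. The controller multiplies each number of a shift by 250 mm and each number of a turn by 90 degrees. A row lasts 1/12 s, in which the tool goes at most 41.7 mm and 7.16 degrees, less where a joint would pass 70% of its speed; a pose out of reach is approached as far as the arm can. A call with a number of a shift or a turn outside -1 to 1 is refused whole. A call with a gripper value outside its range is refused whole. OPENING is the finger opening in mm, from 0 to 85.4, set as the call begins (- or left out, the last holds). The fingers move at their own pace and stop on an object; FORCE is the grip in N (left out, the last holds). Time passes only in rows, so rows that do not move let the fingers close. It gives the time, the measured TCP pose, the force, the opening and the grip force at its end, in the units of the state.
- env.read_state(): the state, without advancing time (a new reading comes with each control period).
- env.grab_frame(name): name is "side" or "top"; returns (picture, depth): 400x640x3 uint8, blue, green, red; 400x640 float32, m along the optical axis (not along the pixel's ray), 0 where there is no reading.
- env.calibration(name): a dict with "camera_matrix" (3x3 intrinsics, pixels), "D" ([k1, k2, p1, p2, k3] as OpenCV has them; the pictures are not rectified), "pose" (4x4, takes a point from camera to world coordinates). Camera axes: x right, y down, z forward; pixel columns grow to the right and rows downward; lengths in m; the calibration is good to about 2 mm. A picture is of the moment at which its call begins. calibration takes no time and is no camera call.
- env.hand_in(): hands the job in; it is judged then, once.
The state is a dict: "time_s": time; "joints": joint angles; "joint_velocities": joint speeds; "effort": joint torques, N m; "tool_pos": TCP position; "tool_rot": TCP orientation; "force": force on the tool from outside, world axes, zero at the start; "wrist_torque": the same for the moment, N m; "finger_gap": finger opening in m; "grasp_force": force on a finger pad.
Only numpy, scipy, OpenCV 4.12 (cv2) and the standard library are available. Lean on these libraries where they do the work, as an engineer would, in place of code of your own. Each camera call takes 0.05 s, during which the arm holds its last target. There are 200 camera calls.

### The job

Take the bobbin of copper-coloured wire up off the spindle in the steel pot and put it in the yellow bin. Then close the pot with the red cover that lies on the wooden block beside it: the cover is too wide to grip, so slide it across onto the pot and feel for the spot where it drops into the brass mouth ring, which sits a little off-centre, and press it firmly down, without brute force, until it is fully home and level. Leave the other things on the bench as they are.

Things in the scene. Friction and masses are not known exactly. Their poses are not given: they have to be found in the camera images.
- station: Fixed wooden block with a round steel pot (diameter 138 mm) at its end; origin on the bench, x axis from the block to the pot. The block's flat top, 85 mm above the bench, is 160 mm long (x from -146 to +14 mm), 150 mm wide (y +-75 mm). The pot's axis stands at x = +85 mm, y = 0. On the pot lies the brass mouth ring, top flush with the block.
- pot_mouth (a point): Point on the pot's axis at the height of the brass mouth ring's top (85 mm above the bench), axes as the station's. The ring (inner diameter 114, outer 128, 9 mm high) does not budge, but it was clamped on off-centre: its own centre lies up to 6 mm from this point along x and along y, differently each time; find it by eye or by feel.
- pot_seat (a point): Centre of the top of the brass spindle (22 mm diameter) on the pot's axis, 4 mm below the ring's top, level with the flat upper edge of the black liner (bore 80 mm) on which the cover sits. Liner and spindle together are stiff: pressed with about 10 N they slide 4 mm further down to a hard stop and stay there.
- cover: Loose red steel disc with a dark ring on its flat top, no knob; diameter 110 mm, thickness 12 mm, lower edge bevelled (2 mm high, 5 mm wide), about 0.25 kg. Origin at the centre of its underside, z up. Lies on the block at the start. Fully home its underside is 8 mm below the mouth ring's top (4 mm when only dropped in).
- bobbin: Loose full bobbin of wire, a cylinder of 54 mm diameter and 95 mm height with a through hole of 28 mm, blue ends and a copper-coloured winding, about 0.3 kg. Origin at the centre of its underside, z along its axis. At the start it stands in the pot over the spindle, underside 32 mm above the bench, top 42 mm above the mouth ring; the spindle reaches 49 mm up inside it.
- bobbin_mid (a point): The middle of the bobbin, on its axis, 47.5 mm above its underside.
- yellow_bin: Fixed open yellow bin, 130 mm (x) by 150 mm (y) by 60 mm high, walls 4 mm; origin at the centre of its underside on the bench.
- grey_bin: Fixed open grey bin of the same size with iron leaves in it, next to the yellow one; the two may be swapped. Origin at the centre of its underside.
- bottle: Loose bystander: clear bottle with a blue cap, 60 mm diameter, 190 mm high; origin at its underside.
- rivet_jar: Loose bystander: jar with a red cap, 68 mm diameter, 90 mm high; origin at its underside.
- mug: Loose bystander: white mug, 80 mm diameter, 90 mm high; origin at its underside.
- hammer: Loose bystander: hammer, 260 mm long, lying beyond the wooden block.
- screwdriver: Loose bystander: screwdriver, 200 mm long, lying beyond the bins.
- spanner: Loose bystander: spanner, 180 mm long, lying to the right of the bins.
Mind the look-alikes: they are no part of the job. What is shaped like the bobbin but pink or turquoise is not meant.

How it is judged (in metres and radians):
On the way, in this order (a step that is already met when the one before it is completed fails the run):
1. the bobbin is off the spindle and lies or stands in the yellow bin, let go (x of bobbin_mid in the frame of yellow_bin between -0.065 and 0.065 m and y of bobbin_mid in the frame of yellow_bin between -0.075 and 0.075 m and height (world z) of bobbin_mid below 0.075 m and contact force between the fingers and bobbin below 0.2 N), for 0.2 s.
2. the cover is in the mouth ring, pressed fully home and level (horizontal distance between cover and pot_mouth below 0.014 m and angle between cover's own z axis and vertical below 0.03 rad and z of cover in the frame of pot_mouth between -0.0105 and -0.0068 m), for 0.2 s.
At the end, for the whole second after the job is handed in: The bobbin is in the yellow bin (its middle inside the outline, under 75 mm high) and the cover sits in the mouth ring: within 14 mm of the pot's axis, tilted under 0.03 rad, underside at least 6.8 mm below the ring's top (fully home is 8 mm); both at rest (all of step 2 and x of bobbin_mid in the frame of yellow_bin between -0.065 and 0.065 m and y of bobbin_mid in the frame of yellow_bin between -0.075 and 0.075 m and height (world z) of bobbin_mid below 0.075 m and linear speed of cover below 0.02 m/s and linear speed of bobbin below 0.03 m/s); the robot touches nothing.
It fails at once if the cover is pushed or pressed with more than 45 N (contact force between any of the arm, the fingers and cover above 45 N).
It fails at once if a bystander (bottle, jar, mug, hammer, screwdriver or spanner) is moved more than 30 mm (distance of any of bottle, rivet_jar, mug, hammer, screwdriver, spanner from where it was at the start of the episode above 0.03 m).
It also fails if it takes over 72 s, if anything falls off the work surface, if the arm or the gripper's body presses on something with over 40 N, if the wrist force passes 120 N, or if a joint passes its speed limit or range.

## Working session

There is one attempt and no reset: what is moved stays moved. The work goes in short steps, Python scripts to look and compute and a shell command to move; the robot and the scene stay as the last step left them, time stands still between calls to the robot, and variables do not carry over. Pictures are saved under pics/ and viewed, at most 12 in all, crops included, and the job is handed in when it is done.

```bash
ls; mkdir -p pics
python3 - <<'E'
from cell import env
import cv2,numpy as np
for n in("top","side"):
    p,d=env.grab_frame(n); cv2.imwrite(f"pics/{n}0.png",p); np.save(f"pics/{n}0.npy",d)
    c=env.calibration(n); print(n,np.round(c["camera_matrix"],1).tolist(),c["D"],np.round(c["pose"],3).tolist())
s=env.read_state(); print(s["time_s"],s["tool_pos"],s["tool_rot"],s["force"],s["finger_gap"])
E
```

```text
pics
top [[366.2, 0.0, 319.3], [0.0, 366.2, 205.9], [0.0, 0.0, 1.0]] [0.00026101 0.         0.         0.         0.        ] [[0.025, -0.99, 0.14, 0.427], [-1.0, -0.026, -0.0, 0.034], [0.004, -0.14, -0.99, 1.2], [0.0, 0.0, 0.0, 1.0]]
side [[378.5, 0.0, 320.7], [0.0, 378.5, 198.8], [0.0, 0.0, 1.0]] [-0.09062814  0.          0.          0.          0.        ] [[-0.801, -0.417, 0.431, 0.082], [-0.599, 0.574, -0.558, 0.651], [-0.014, -0.705, -0.709, 0.904], [0.0, 0.0, 0.0, 1.0]]
0.1 [ 0.23182352 -0.55307949  0.23035867] [ 1.79908336e+02 -6.96447261e-03 -1.57267808e+02] [0.14933456 0.05985078 0.79645042] 0.08541686712794422
```

View pics/top0.png

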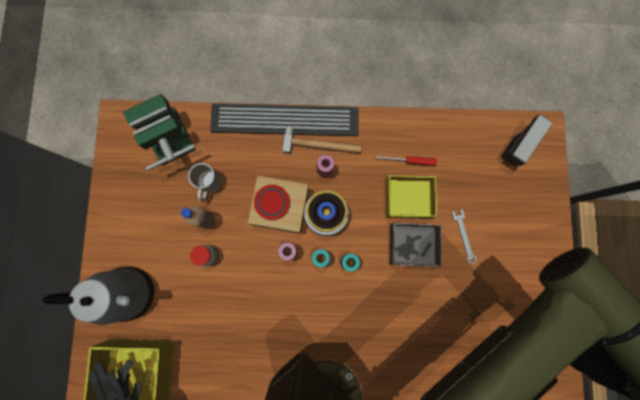

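View pics/side0.png

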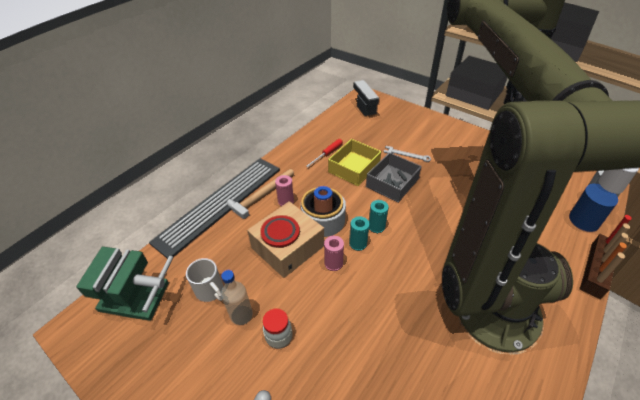

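The top view shows the copper bobbin with its blue end in the pot at about (326,211), the red cover on the block at (271,203), the yellow bin at (412,197) and the grey bin at (415,245). The decoys stand around the pot at (326,165), (287,252), (321,258) and (350,262). Next I measure these.

```bash
cat > h.py <<'E'
import numpy as np,cv2
from cell import env
from scipy.spatial.transform import Rotation as R
def ray(n,uv,z):
    c=env.calibration(n);T=np.array(c["pose"])
    p=cv2.undistortPoints(np.float64(uv).reshape(-1,1,2),np.array(c["camera_matrix"]),np.array(c["D"])).reshape(-1,2)
    d=np.c_[p,np.ones(len(p))]@T[:3,:3].T
    return T[:3,3]+d*((z-T[2,3])/d[:,2])[:,None]
def proj(n,P):
    c=env.calibration(n);T=np.linalg.inv(np.array(c["pose"]))
    return cv2.projectPoints(np.float64(P).reshape(-1,1,3),cv2.Rodrigues(T[:3,:3])[0],T[:3,3],np.array(c["camera_matrix"]),np.array(c["D"]))[0].reshape(-1,2)
def blob(p,lo,hi,box):
    "masks HSV in box (u0,v0,u1,v1); largest blob contour"
    h=cv2.cvtColor(p,cv2.COLOR_BGR2HSV);m=cv2.inRange(h,np.array(lo),np.array(hi))
    k=np.zeros_like(m);k[box[1]:box[3],box[0]:box[2]]=255;m&=k
    cs=cv2.findContours(m,cv2.RETR_EXTERNAL,cv2.CHAIN_APPROX_NONE)[0]
    return max(cs,key=cv2.contourArea)[:,0,:].astype(float)
def fitc(P):
    A=np.c_[2*P[:,:2],np.ones(len(P))];s=np.linalg.lstsq(A,(P[:,:2]**2).sum(1),rcond=None)[0]
    return s[:2],np.sqrt(s[2]+s[:2]@s[:2])
E
python3 - <<'E'
from h import *
p={n:cv2.imread(f"pics/{n}0.png") for n in("top","side")}
boxes={"cover":{"top":(240,175,302,230),"side":(255,210,305,250)},"bob":{"top":(312,198,340,224),"side":(310,183,335,202)},"bin":{"top":(380,170,445,222),"side":(320,135,385,185)}}
hsv={"cover":((0,150,60),(8,255,255),.097),"bob":((105,120,60),(130,255,255),.127),"bin":((22,120,50),(35,255,255),.06)}
for k in boxes:
    for n in p:
        lo,hi,z=hsv[k];c=blob(p[n],lo,hi,boxes[k][n]);P=ray(n,c,z)
        x,r=fitc(P); print(k,n,len(c),"circ",x.round(4),r.round(4),"rect",[np.round(v,3) for v in cv2.minAreaRect(np.float32(P[:,:2]*1000))])
d=np.load("pics/top0.npy");print(d[203,271],d[211,326],d[190,412])
c=p["top"][150:280,230:450];cv2.imwrite("pics/c0.png",cv2.resize(c,None,fx=3.6,fy=3.6,interpolation=cv2.INTER_CUBIC))
E
```

```text
cover top 98 circ [0.5917 0.1804] 0.0532 rect [array([591.547, 180.141]), array([104.753, 106.923]), np.float64(1.496)]
cover side 98 circ [0.5906 0.1817] 0.0545 rect [array([589.976, 181.961]), array([107.668, 108.916]), np.float64(36.362)]
bob top 51 circ [0.5674 0.0138] 0.0269 rect [array([567.127,  14.038]), array([53.645, 53.267]), np.float64(1.486)]
bob side 41 circ [0.5644 0.0152] 0.0253 rect [array([564.898,  14.858]), array([48.205, 51.792]), np.float64(72.02)]
bin top 174 circ [ 0.6269 -0.2556] 0.0816 rect [array([ 626.79 , -256.437]), array([155.217, 135.011]), np.float64(89.974)]
bin side 129 circ [ 0.615  -0.2356] 0.099 rect [array([ 615.799, -235.759]), array([156.871, 205.055]), np.float64(0.863)]
1.1149274 1.1282938 1.2140294
```

View pics/c0.png

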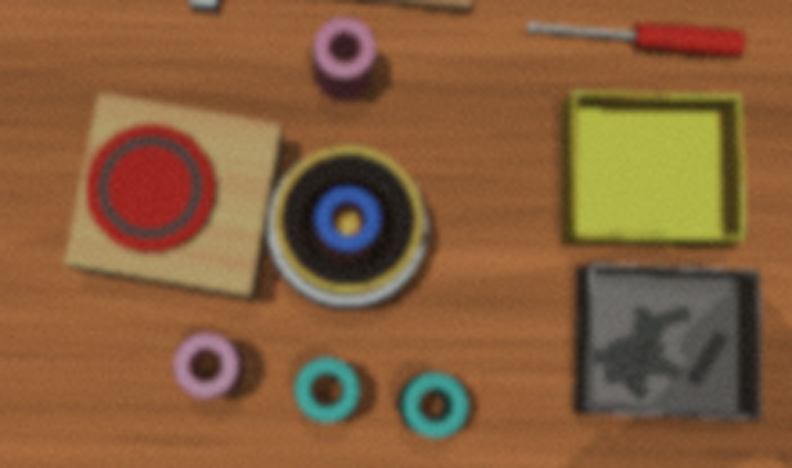

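The crop shows the brass ring around the black liner, with the blue bobbin end near its middle. The ring is shifted towards the top of the picture on the steel pot. The block is turned so that its x axis points right and slightly down. I measure the ring and the station frame next.

Run:
```python
from h import *
p=cv2.imread("pics/top0.png")
# block corners from crop
C=np.array([(97,93),(280,125),(253,297),(67,263)])/3.6+[230,150]
W=ray("top",C,.085)[:,:2];print(W.round(3))
ex=(W[1]-W[0]+W[2]-W[3]);ex/=np.linalg.norm(ex);ey=np.array([-ex[1],ex[0]])
o=W.mean(0)+.066*ex;print("yaw",np.degrees(np.arctan2(ex[1],ex[0])),"origin",o,"pot",o+.085*ex,"size",np.linalg.norm(W[1]-W[0]),np.linalg.norm(W[2]-W[1]))
# ring: radial edge search round guess, top camera
im=cv2.cvtColor(p,cv2.COLOR_BGR2HSV).astype(np.float32)
sat=cv2.GaussianBlur(p.astype(np.float32),(0,0),.6)
g=ray("top",[(326.5,212)],.085)[0,:2]
for it in range(3):
    E=[]
    for a in np.arange(0,2*np.pi,np.pi/36):
        r=np.arange(.045,.064,.0004);P=np.c_[g[0]+r*np.cos(a),g[1]+r*np.sin(a),np.full(len(r),.085)]
        uv=proj("top",P).astype(np.float32);v=cv2.remap(sat,uv[:,:1],uv[:,1:],cv2.INTER_LINEAR)[:,0]
        i=np.argmax(np.gradient(v[:,1]+v[:,2]));E.append(P[i,:2])
    E=np.array(E);c,rr=fitc(E);res=abs(np.linalg.norm(E-c,axis=1)-rr);c,rr=fitc(E[res<np.median(res)*2.5]);g=c
    print("ring",c,rr,np.median(res))
ctr=blob(p,(105,120,60),(130,255,255),(312,198,340,224))
print("grasp yaw now", env.read_state()["tool_rot"][2])
```

```text
[[0.674 0.23 ]
 [0.65  0.072]
 [0.501 0.09 ]
 [0.526 0.249]]
yaw -98.73494110795204 origin [0.57791121 0.0949156 ] pot [0.56500281 0.01090148] size 0.16066410500152004 0.14975819981786373
ring [0.57141836 0.01226354] 0.05563127527054239 0.0005770704548794386
ring [0.57133252 0.01228347] 0.05571352223806888 0.0005988827410685661
ring [0.57140651 0.0126512 ] 0.0555017044825854 0.0005658871924271412
grasp yaw now -157.26780823574325
```

Sizes agree (160×150 mm block, ring radius about 56 mm). I turn the tool so that its x axis lies along the cover-to-ring direction (yaw −96.8°), then go above the bobbin.

```bash
J="python3 -m jog"
python3 -m jog '[[[0,0,0],[0,0,-0.0747]],[[0,0,0],[0,0,-0.0747]],[[0,0,0],[0,0,-0.0747]],[[0,0,0],[0,0,-0.0747]],[[0,0,0],[0,0,-0.0747]]]' 85
python3 -m jog '[[[0,0,0],[0,0,-0.0747]],[[0,0,0],[0,0,-0.0747]],[[0,0,0],[0,0,-0.0747]],[[0,0,0],[0,0,-0.0747]],[[0,0,0],[0,0,0]]]'
for i in 1 2 3 4; do python3 -m jog '[[[-0.12,-0.053,0],[0,0,0]],[[-0.12,-0.053,0],[0,0,0]],[[-0.12,-0.053,0],[0,0,0]],[[-0.12,-0.053,0],[0,0,0]],[[-0.12,-0.053,0],[0,0,0]]]'; done
python3 -m jog '[[[0,0,0],[0,0,0]],[[0,0,0],[0,0,0]]]'
```

```text
time_s: 0.52
tool_pos: [0.2319, -0.5532, 0.2307]
tool_rot: [179.9, 0.0, -123.3]
force: [-0.1, 0.4, -0.8]
finger_gap: 0.0846
grasp_force: 0.0
time_s: 0.93
tool_pos: [0.2318, -0.5532, 0.2307]
tool_rot: [180.0, 0.1, -96.5]
force: [-0.2, 0.9, 0.1]
finger_gap: 0.0851
grasp_force: 0.0
time_s: 1.35
tool_pos: [0.3157, -0.4108, 0.231]
tool_rot: [180.0, 0.0, -97.0]
force: [0.4, 0.6, -0.0]
finger_gap: 0.0848
grasp_force: 0.0
time_s: 1.77
tool_pos: [0.3992, -0.2695, 0.2312]
tool_rot: [-180.0, 0.0, -97.0]
force: [0.7, -1.0, -0.6]
finger_gap: 0.0849
grasp_force: 0.0
time_s: 2.18
tool_pos: [0.4827, -0.1282, 0.2312]
tool_rot: [-180.0, 0.0, -97.0]
force: [0.6, -0.6, -0.3]
finger_gap: 0.0851
grasp_force: 0.0
time_s: 2.6
tool_pos: [0.5661, 0.0129, 0.2311]
tool_rot: [180.0, 0.0, -97.0]
force: [0.7, -1.6, -0.2]
finger_gap: 0.0852
grasp_force: 0.0
time_s: 2.77
tool_pos: [0.5658, 0.0126, 0.2301]
tool_rot: [179.9, -0.0, -96.8]
force: [0.3, -0.8, -0.3]
finger_gap: 0.085
grasp_force: 0.0
```

```bash
python3 -m jog '[[[-0.001,-0.001,0.11],[0,0,0]],[[-0.001,-0.001,0.11],[0,0,0]],[[-0.001,-0.001,0.11],[0,0,0]],[[-0.001,-0.001,0.11],[0,0,0]],[[-0.001,-0.001,0.11],[0,0,0]]]'
python3 -m jog '[[[0,0,0],[0,0,0]],[[0,0,0],[0,0,0]],[[0,0,0],[0,0,0]],[[0,0,0],[0,0,0]],[[0,0,0],[0,0,0]]]' 40 50
python3 -m jog '[[[0,0,0],[0,0,0]],[[0,0,0],[0,0,0]],[[0,0,0],[0,0,0]],[[0,0,0],[0,0,0]],[[0,0,0],[0,0,0]]]'
```

```text
time_s: 3.18
tool_pos: [0.5666, 0.0113, 0.0929]
tool_rot: [-180.0, 0.0, -97.0]
force: [0.5, -0.0, -0.1]
finger_gap: 0.0849
grasp_force: 0.0
time_s: 3.6
tool_pos: [0.5679, 0.0123, 0.0961]
tool_rot: [-179.8, 0.1, -96.8]
force: [-1.1, 0.6, 2.5]
finger_gap: 0.0516
grasp_force: 55.6
time_s: 4.02
tool_pos: [0.5679, 0.0124, 0.0947]
tool_rot: [-179.9, 0.0, -96.8]
force: [2.2, -1.7, 3.6]
finger_gap: 0.0521
grasp_force: 55.8
```

```bash
python3 -m jog '[[[0,0,-0.05],[0,0,0]],[[0,0,-0.1],[0,0,0]],[[0,0,-0.1],[0,0,0]],[[0,0,-0.1],[0,0,0]],[[0,0,-0.1],[0,0,0]]]'
python3 -m jog '[[[0,0,0],[0,0,0]],[[0,0,0],[0,0,0]],[[0,0,0],[0,0,0]]]'
```

```text
time_s: 4.43
tool_pos: [0.5659, 0.0127, 0.206]
tool_rot: [179.8, -0.0, -96.7]
force: [0.8, 0.3, -3.3]
finger_gap: 0.0515
grasp_force: 56.4
time_s: 4.68
tool_pos: [0.5661, 0.0128, 0.2042]
tool_rot: [179.8, 0.0, -96.7]
force: [-0.5, 0.6, -5.0]
finger_gap: 0.0514
grasp_force: 56.8
```

```bash
for i in 1 2; do python3 -m jog '[[[0.104,-0.036,0],[0,0,0]],[[0.104,-0.036,0],[0,0,0]],[[0.104,-0.036,0],[0,0,0]],[[0.104,-0.036,0],[0,0,0]],[[0.104,-0.036,0],[0,0,0]]]'; done
python3 -m jog '[[[0,0,0],[0,0,0]],[[0,0,0],[0,0,0]],[[0,0,0],[0,0,0]]]'
python3 - <<'E'
from h import *
p,_=env.grab_frame("side");cv2.imwrite("pics/s1.png",p)
E
```

```text
time_s: 5.1
tool_pos: [0.5956, -0.1229, 0.2035]
tool_rot: [179.7, 0.0, -96.7]
force: [1.2, -0.1, -3.8]
finger_gap: 0.0518
grasp_force: 56.6
time_s: 5.52
tool_pos: [0.6251, -0.2572, 0.2032]
tool_rot: [179.7, 0.1, -96.8]
force: [1.0, 0.1, -3.9]
finger_gap: 0.0516
grasp_force: 56.6
time_s: 5.77
tool_pos: [0.6252, -0.256, 0.2038]
tool_rot: [179.8, 0.1, -96.8]
force: [-0.6, -0.2, -3.7]
finger_gap: 0.0517
grasp_force: 56.8
```

View pics/s1.png

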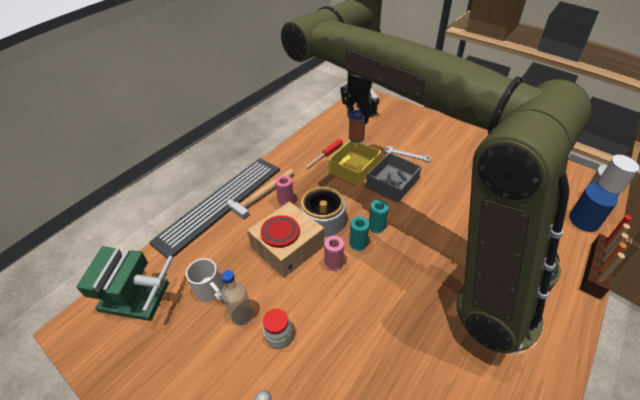

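The bobbin hangs in the gripper at (357,125) over the yellow bin, and the spindle is bare at (323,205). Lowering and releasing.

```bash
python3 -m jog '[[[0,0,0.12],[0,0,0]],[[0,0,0.12],[0,0,0]],[[0,0,0.12],[0,0,0]],[[0,0,0.1],[0,0,0]],[[0,0,0.06],[0,0,0]]]'
python3 -m jog '[[[0,0,0],[0,0,0]],[[0,0,0],[0,0,0]],[[0,0,0.01],[0,0,0]],[[0,0,0],[0,0,0]]]'
python3 -m jog '[[[0,0,0],[0,0,0]],[[0,0,0],[0,0,0]],[[0,0,0],[0,0,0]],[[0,0,0],[0,0,0]],[[0,0,0],[0,0,0]]]' 80
python3 -m jog '[[[0,0,-0.03],[0,0,0]],[[0,0,-0.06],[0,0,0]],[[0,0,-0.1],[0,0,0]],[[0,0,-0.12],[0,0,0]],[[0,0,-0.12],[0,0,0]]]'
python3 -m jog '[[[0,0,-0.08],[0,0,0]],[[0,0,0],[0,0,0]],[[0,0,0],[0,0,0]]]'
python3 - <<'E'
from h import *
p,_=env.grab_frame("side");cv2.imwrite("pics/s2.png",cv2.resize(p[110:270,220:440],None,fx=3.6,fy=3.6))
E
```

```text
time_s: 6.23
tool_pos: [0.624, -0.2544, 0.0719]
tool_rot: [179.7, 0.1, -96.7]
force: [0.0, -0.3, -3.9]
finger_gap: 0.0517
grasp_force: 56.7
time_s: 6.57
tool_pos: [0.6267, -0.2563, 0.0757]
tool_rot: [-179.8, -0.0, -96.7]
force: [-0.4, 0.6, -3.1]
finger_gap: 0.0516
grasp_force: 56.7
time_s: 6.98
tool_pos: [0.6261, -0.2565, 0.0744]
tool_rot: [-179.9, -0.0, -96.8]
force: [-0.3, -0.3, -0.0]
finger_gap: 0.08
grasp_force: 0.0
time_s: 7.4
tool_pos: [0.6254, -0.2565, 0.1827]
tool_rot: [180.0, -0.0, -96.8]
force: [0.6, -0.6, 1.6]
finger_gap: 0.0801
grasp_force: 0.0
time_s: 7.65
tool_pos: [0.6265, -0.2566, 0.2039]
tool_rot: [-179.8, -0.0, -96.8]
force: [0.2, -0.7, 0.1]
finger_gap: 0.08
grasp_force: 0.0
```

View pics/s2.png

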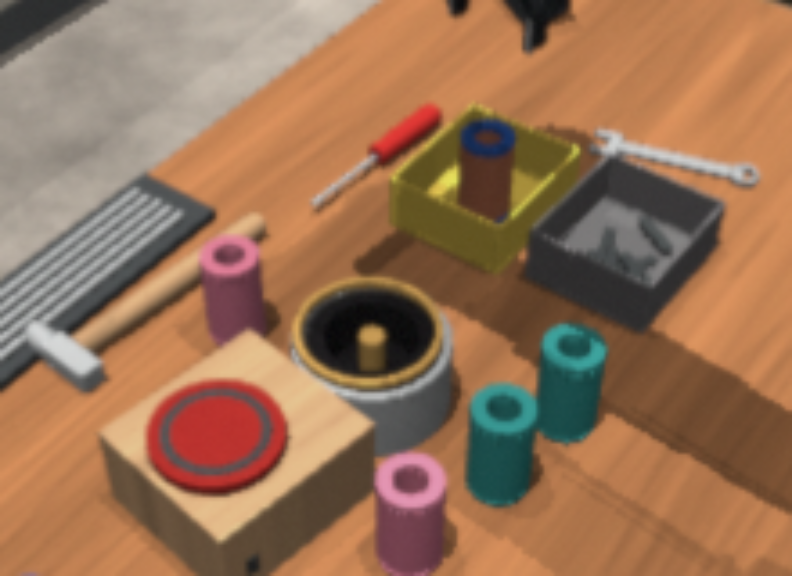

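The copper bobbin stands in the yellow bin at crop (487,165). Pot and cover are untouched. Now I go behind the cover (robot's left side of it) with the fingers as a cradle.

```bash
for i in 1 2 3; do python3 -m jog '[[[-0.13,0.023,0],[0,0,0]],[[-0.13,0.023,0],[0,0,0]],[[-0.13,0.023,0],[0,0,0]],[[-0.13,0.023,0],[0,0,0]],[[-0.13,0.023,0],[0,0,0]]]' 80|sed -n 1,2p; done
python3 -m jog '[[[0,0,0.094],[0,0,0]],[[0,0,0.094],[0,0,0]],[[0,0,0.094],[0,0,0]],[[0,0,0.094],[0,0,0]],[[0,0,0],[0,0,0]]]'
python3 -m jog '[[[0,0,0],[0,0,0]],[[0,0,0],[0,0,0]],[[0,0,0],[0,0,0]]]'
python3 - <<'E'
from h import *
p,d=env.grab_frame("side");cv2.imwrite("pics/s3.png",cv2.resize(p[150:300,200:400],None,fx=4,fy=4))
E
```

```text
time_s: 8.12
tool_pos: [0.6155, -0.0903, 0.1998]
time_s: 8.53
tool_pos: [0.6061, 0.0746, 0.2]
time_s: 8.95
tool_pos: [0.5967, 0.2393, 0.1999]
time_s: 9.37
tool_pos: [0.5942, 0.2365, 0.0997]
tool_rot: [179.4, -0.3, -96.8]
force: [-0.6, -0.8, -1.9]
finger_gap: 0.0798
grasp_force: 0.0
time_s: 9.62
tool_pos: [0.5984, 0.2381, 0.1095]
tool_rot: [-179.9, 0.1, -96.8]
force: [0.4, 1.0, -0.8]
finger_gap: 0.0802
grasp_force: 0.0
```

View pics/s3.png

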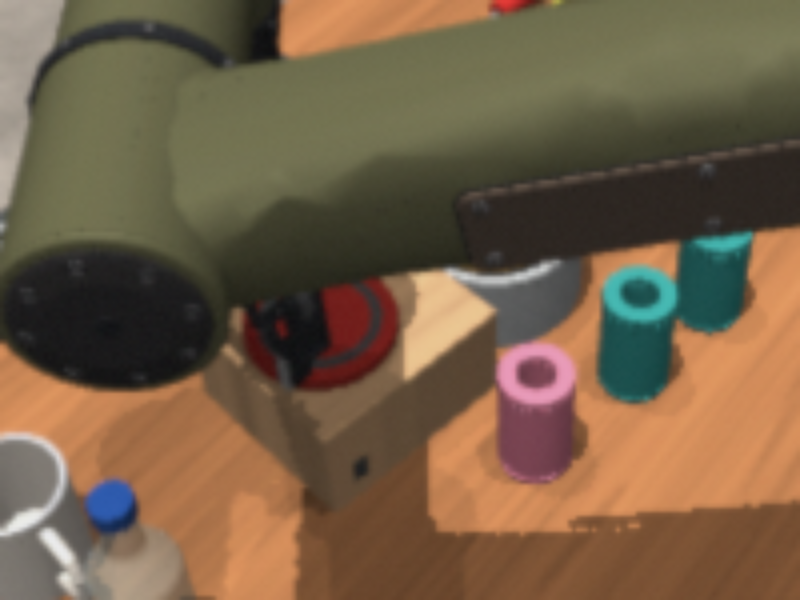

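The near fingertip sits at about crop (288,387), close behind the cover's edge. I check its height by ray.

```bash
python3 - <<'E'
from h import *
for z in (.10,.105,.11,.115,.12,.125):
    print(z,[((proj("side",[[.5984-.993*k-.1184*a,.2381+.1184*k-.993*a,z]])[0]-[200,150])*4).round(0).tolist() for k,a in((.04,.011),(.04,-.011),(.055,.011),(.055,-.011))])
E
python3 -m jog '[[[0,0,0.01],[0,0,0]],[[0,0,0.01],[0,0,0]],[[0,0,0.01],[0,0,0]],[[0,0,0.01],[0,0,0]],[[0,0,0],[0,0,0]]]'
python3 -m jog '[[[0,0,0.005],[0,0,0]],[[0,0,0],[0,0,0]],[[0,0,0.005],[0,0,0]],[[0,0,0],[0,0,0]]]'
```

```text
0.1 [[306.0, 387.0], [282.0, 407.0], [322.0, 400.0], [297.0, 419.0]]
0.105 [[306.0, 383.0], [281.0, 402.0], [321.0, 395.0], [296.0, 415.0]]
0.11 [[305.0, 378.0], [280.0, 397.0], [320.0, 390.0], [295.0, 410.0]]
0.115 [[304.0, 373.0], [279.0, 393.0], [319.0, 386.0], [294.0, 405.0]]
0.12 [[303.0, 369.0], [278.0, 388.0], [319.0, 381.0], [294.0, 401.0]]
0.125 [[303.0, 364.0], [277.0, 383.0], [318.0, 376.0], [293.0, 396.0]]
time_s: 10.08
tool_pos: [0.5972, 0.2377, 0.0964]
tool_rot: [179.9, -0.0, -96.8]
force: [-0.9, 0.1, -0.6]
finger_gap: 0.0804
grasp_force: 0.0
time_s: 10.42
tool_pos: [0.5975, 0.2379, 0.0946]
tool_rot: [180.0, -0.0, -96.8]
force: [0.3, -0.5, -0.0]
finger_gap: 0.0799
grasp_force: 0.0
```

```bash
for i in 1 2 3; do
python3 -m jog '[[[0,0,0.004],[0,0,0]],[[0,0,0.004],[0,0,0]],[[0,0,0],[0,0,0]],[[0,0,0],[0,0,0]]]'|sed -n '2p;4p'; done
```

```text
tool_pos: [0.5975, 0.2378, 0.0927]
force: [0.8, 0.9, 0.3]
tool_pos: [0.5975, 0.2379, 0.0907]
force: [-0.1, -0.3, -0.4]
tool_pos: [0.5975, 0.2378, 0.0887]
force: [-0.4, -0.2, -0.3]
```

```bash
for i in 1 2 ; do
python3 -m jog '[[[0,0,0.004],[0,0,0]],[[0,0,0.004],[0,0,0]],[[0,0,0],[0,0,0]],[[0,0,0],[0,0,0]]]'|sed -n '2p;4p'; done
```

```text
tool_pos: [0.5975, 0.2378, 0.0866]
force: [0.0, -0.5, 0.3]
tool_pos: [0.5975, 0.2378, 0.0846]
force: [0.2, 0.0, -0.1]
```

```bash
for i in 1 2 3; do
python3 -m jog '[[[0,0,0.004],[0,0,0]],[[0,0,0.004],[0,0,0]],[[0,0,0],[0,0,0]],[[0,0,0],[0,0,0]]]'|sed -n '2p;4p'; done
```

```text
tool_pos: [0.5975, 0.2378, 0.0827]
force: [-0.5, 0.6, 1.2]
tool_pos: [0.5975, 0.2378, 0.0806]
force: [0.5, -0.8, 0.1]
tool_pos: [0.5975, 0.2378, 0.0787]
force: [0.4, -0.3, -0.1]
```

```bash
for i in 1 2 3 4; do
python3 -m jog '[[[0.008,0,0],[0,0,0]],[[0.008,0,0],[0,0,0]],[[0.008,0,0],[0,0,0]],[[0.008,0,0],[0,0,0]],[[0.008,0,0],[0,0,0]]]'|sed -n '2p;4p'; done
python3 - <<'E'
from h import *
p,d=env.grab_frame("side");cv2.imwrite("pics/s4.png",cv2.resize(p[150:300,200:400],None,fx=4,fy=4))
E
```

```text
tool_pos: [0.5965, 0.228, 0.0789]
force: [1.0, 0.1, -0.4]
tool_pos: [0.5952, 0.218, 0.0789]
force: [1.6, 2.4, 0.6]
tool_pos: [0.594, 0.2079, 0.0788]
force: [0.2, 2.5, 0.1]
tool_pos: [0.5928, 0.198, 0.0788]
force: [0.8, 2.5, 0.2]
```

View pics/s4.png

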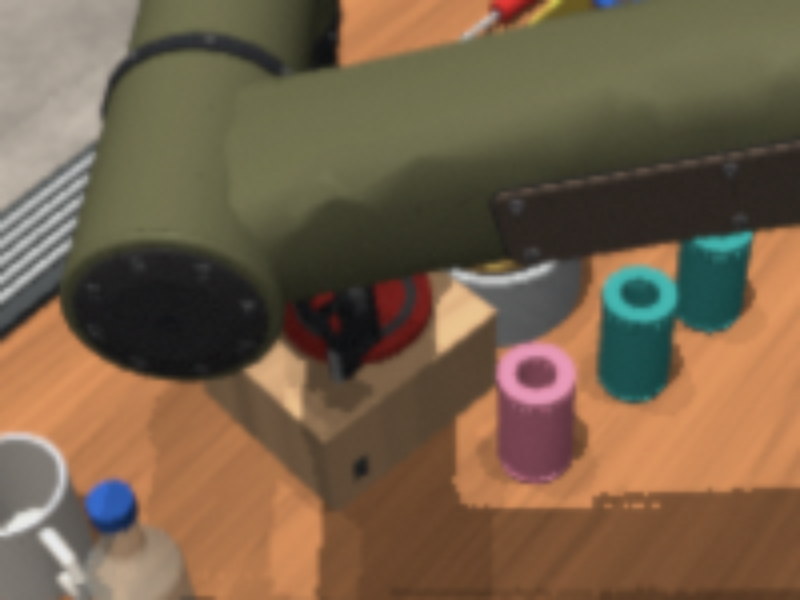

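The cover is being pushed along ahead of the fingers (crop (365,315)) at a steady 2.5 N. I continue.

```bash
for i in 1 2 3 4 5; do
python3 -m jog '[[[0.016,0,0],[0,0,0]],[[0.016,0,0],[0,0,0]],[[0.016,0,0],[0,0,0]],[[0.016,0,0],[0,0,0]],[[0.016,0,0],[0,0,0]]]'|sed -n '2p;4p'; done
python3 -m jog '[[[0,0,0],[0,0,0]]]'|sed -n '1,4p'
```

```text
tool_pos: [0.5904, 0.1778, 0.0788]
force: [0.8, 1.9, 0.5]
tool_pos: [0.5881, 0.158, 0.0788]
force: [0.2, 2.0, 0.5]
tool_pos: [0.5857, 0.1382, 0.0788]
force: [0.1, 2.6, 0.8]
tool_pos: [0.5834, 0.1183, 0.0788]
force: [0.4, 2.0, 0.1]
tool_pos: [0.581, 0.0984, 0.0788]
force: [0.1, 1.5, 1.1]
time_s: 16.97
tool_pos: [0.5809, 0.0979, 0.0788]
tool_rot: [180.0, -0.0, -96.8]
force: [1.3, -0.6, -0.1]
```

```bash
for i in 1 2 3; do
python3 -m jog '[[[0.008,0,0],[0,0,0]],[[0.008,0,0],[0,0,0]],[[0.008,0,0],[0,0,0]],[[0.008,0,0],[0,0,0]]]'|sed -n '2p;4p'; done
python3 - <<'E'
from h import *
a,d=env.grab_frame("top");b,d=env.grab_frame("side")
f=lambda c:cv2.resize(c,(400,400),interpolation=cv2.INTER_CUBIC)
cv2.imwrite("pics/s5.png",np.hstack([f(a[160:270,270:380]),f(b[150:260,260:370])]))
E
```

```text
tool_pos: [0.5801, 0.0909, 0.0788]
force: [0.0, 2.3, 0.6]
tool_pos: [0.5793, 0.0829, 0.079]
force: [0.3, 2.9, 1.0]
tool_pos: [0.5784, 0.0748, 0.0792]
force: [0.9, 2.7, 2.8]
```

View pics/s5.png

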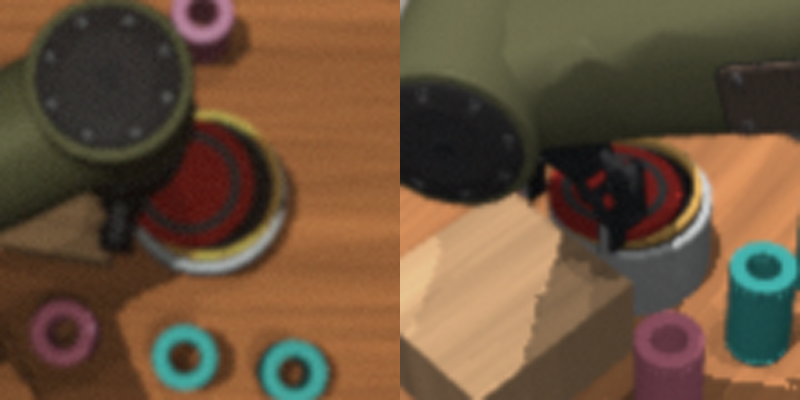

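The cover is on the pot with its leading edge tipped into the ring, with a dark gap still on the far side. It is well aligned sideways. I go on in small steps.

```bash
for i in 1 2 3 4; do
python3 -m jog '[[[0.004,0,0],[0,0,0]],[[0.004,0,0],[0,0,0]]]'|sed -n '2p;4p'; done
```

```text
tool_pos: [0.5779, 0.0729, 0.0786]
force: [0.2, 1.5, 1.3]
tool_pos: [0.5774, 0.0709, 0.0783]
force: [0.5, 2.1, -0.1]
tool_pos: [0.5771, 0.0687, 0.0781]
force: [-0.3, 0.6, -0.6]
tool_pos: [0.5769, 0.0668, 0.0782]
force: [-0.0, 1.1, -1.2]
```

```bash
for i in 1 2; do
python3 -m jog '[[[0.004,0,0],[0,0,0]],[[0.004,0,0],[0,0,0]]]'|sed -n '2p;4p'; done
```

```text
tool_pos: [0.5769, 0.0649, 0.0786]
force: [0.3, 0.9, -0.5]
tool_pos: [0.5768, 0.063, 0.0787]
force: [0.7, 0.9, -1.4]
```

```bash
for i in 1 2; do
python3 -m jog '[[[0.004,0,0],[0,0,0]],[[0.004,0,0],[0,0,0]]]'|sed -n '2p;4p'; done
python3 - <<'E'
from h import *
a,d=env.grab_frame("top");b,d=env.grab_frame("side")
f=lambda c:cv2.resize(c,(400,400),interpolation=cv2.INTER_CUBIC)
cv2.imwrite("pics/s6.png",np.hstack([f(a[170:250,290:370]),f(b[170:250,280:360])]))
E
```

```text
tool_pos: [0.5766, 0.061, 0.0788]
force: [0.5, 0.6, -0.8]
tool_pos: [0.5764, 0.0589, 0.079]
force: [0.4, 1.1, 0.1]
```

View pics/s6.png

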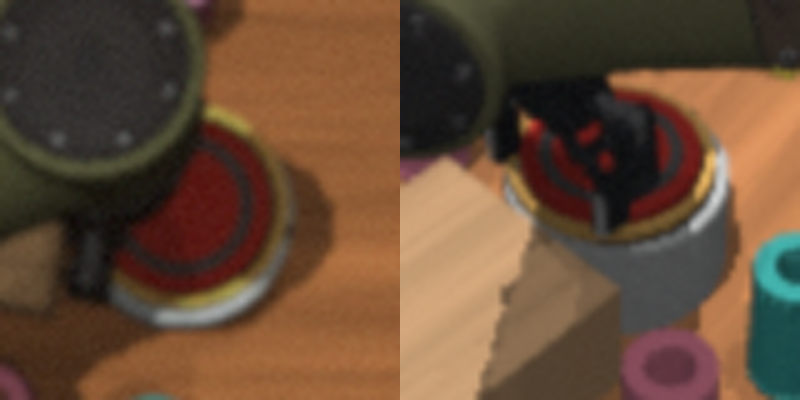

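The cover now sits concentric within the brass ring. I push on until the ring resists.

```bash
for i in 1 2 3; do
python3 -m jog '[[[0.004,0,0],[0,0,0]],[[0,0,0],[0,0,0]]]'|sed -n '2p;4p'; done
```

```text
tool_pos: [0.5764, 0.0583, 0.079]
force: [0.3, 1.2, 1.2]
tool_pos: [0.5763, 0.0573, 0.079]
force: [0.6, 2.7, 0.4]
tool_pos: [0.5761, 0.0562, 0.0789]
force: [1.5, 2.9, 1.1]
```

```bash
python3 -m jog '[[[-0.02,0,0],[0,0,0]],[[-0.03,0,0],[0,0,0]],[[-0.03,0,0],[0,0,0]],[[0,0,-0.05],[0,0,0]],[[0,0,-0.1],[0,0,0]]]'|sed -n '2p;4p'
python3 -m jog '[[[0,0,-0.12],[0,0,0]],[[0,0,-0.12],[0,0,0]],[[0.05,0,-0.08],[0,0,0]],[[0.15,0,0],[0,0,0]],[[0.15,0,0],[0,0,0]]]' 0 20|sed -n '2p;4p'
python3 -m jog '[[[0.15,0,0],[0,0,0]],[[0.15,0,0],[0,0,0]],[[0.15,0,0],[0,0,0]],[[0.15,0,0],[0,0,0]],[[0.05,0,0],[0,0,0]]]'|sed -n '2p;4p'
python3 -m jog '[[[0,0,0],[0,0,0]],[[0,0,0],[0,0,0]],[[0,0,0],[0,0,0]]]'
python3 - <<'E'
from h import *
A={n:env.grab_frame(n) for n in("top","side")}
for n,bx in(("top",(290,180,360,245)),("side",(285,170,365,240))):
    p,d=A[n];c=blob(p,(0,150,40),(8,255,255),bx)
    for z in(.093,.097):
        x,r=fitc(ray(n,c,z));print(n,z,x.round(4),r.round(4))
    m=np.zeros(d.shape,np.uint8);cv2.fillPoly(m,[c.astype(int)],1);m=cv2.erode(m,np.ones((5,5)))
    v,u=np.nonzero(m&(d>0));K=np.array(env.calibration(n)["camera_matrix"]);q=cv2.undistortPoints(np.float64(np.c_[u,v]).reshape(-1,1,2),K,np.array(env.calibration(n)["D"])).reshape(-1,2)
    T=np.array(env.calibration(n)["pose"]);P=(np.c_[q,np.ones(len(q))]*d[v,u,None])@T[:3,:3].T+T[:3,3]
    k=np.linalg.lstsq(np.c_[P[:,:2]-P[:,:2].mean(0),np.ones(len(P))],P[:,2],rcond=None)[0];print("plane slope,z",k.round(4),len(P))
f=lambda c:cv2.resize(c,(400,400),interpolation=cv2.INTER_CUBIC)
cv2.imwrite("pics/s7.png",np.hstack([f(A["top"][0][170:250,290:370]),f(A["side"][0][170:250,280:360])]))
E
```

```text
tool_pos: [0.5764, 0.0761, 0.1136]
force: [-0.1, -0.2, -0.3]
tool_pos: [0.5686, -0.0107, 0.1992]
force: [1.5, 0.1, -0.8]
tool_pos: [0.548, -0.1761, 0.1975]
force: [-0.0, 1.0, -1.4]
time_s: 21.5
tool_pos: [0.5492, -0.1715, 0.1966]
tool_rot: [-180.0, 0.0, -96.7]
force: [0.6, -0.4, 0.3]
finger_gap: -0.0003
grasp_force: 0.0Traceback (most recent call last):
  File "<stdin>", line 4, in <module>
  File "h.py", line 17, in blob
    return max(cs,key=cv2.contourArea)[:,0,:].astype(float)
           ~~~^^^^^^^^^^^^^^^^^^^^^^^^
ValueError: max() iterable argument is empty
```

Run:
```python
from h import *
n="side";p,d=env.grab_frame(n);a,_=env.grab_frame("top")
f=lambda c:cv2.resize(c,(400,400),interpolation=cv2.INTER_CUBIC)
cv2.imwrite("pics/s7.png",np.hstack([f(a[170:250,290:370]),f(p[170:250,280:360])]))
c=blob(p,(0,130,30),(9,255,255),(285,170,365,240))
for z in(.093,.097):
    x,r=fitc(ray(n,c,z));print(n,z,x.round(4),r.round(4))
m=np.zeros(d.shape,np.uint8);cv2.fillPoly(m,[c.astype(int)],1);m=cv2.erode(m,np.ones((5,5)))
v,u=np.nonzero(m&(d>0));C=env.calibration(n);q=cv2.undistortPoints(np.float64(np.c_[u,v]).reshape(-1,1,2),np.array(C["camera_matrix"]),np.array(C["D"])).reshape(-1,2)
T=np.array(C["pose"]);P=(np.c_[q,np.ones(len(q))]*d[v,u,None])@T[:3,:3].T+T[:3,3]
k=np.linalg.lstsq(np.c_[P[:,:2]-P[:,:2].mean(0),np.ones(len(P))],P[:,2],rcond=None)[0];print("plane slope,z",k.round(4),len(P))
```

```text
side 0.093 [0.5685 0.0135] 0.0551
side 0.097 [0.5661 0.0167] 0.0548
plane slope,z [ 0.0016 -0.0005  0.0935] 541
```

View pics/s7.png

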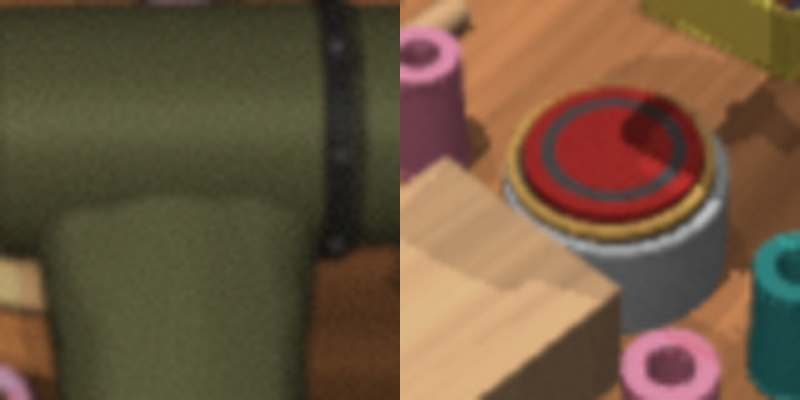

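The cover lies level in the ring: top at z = 0.0935 m (0.093 means dropped in), slope under 0.002. Now I press it down with closed fingers at its centre.

```bash
python3 -m jog '[[[-0.124,0.002,0],[0,0,0]],[[-0.124,0.002,0],[0,0,0]],[[-0.124,0.002,0],[0,0,0]],[[-0.124,0.002,0],[0,0,0]],[[-0.124,0.002,0],[0,0,0]]]'|sed -n '2p;4p'
python3 -m jog '[[[-0.124,0,0],[0,0,0]],[[0,0,0.06],[0,0,0]],[[0,0,0.06],[0,0,0]],[[0,0,0.06],[0,0,0]],[[0,0,0.06],[0,0,0]]]'|sed -n '2p;4p'
python3 -m jog '[[[0,0,0.04],[0,0,0]],[[0,0,0.03],[0,0,0]],[[0,0,0.02],[0,0,0]],[[0,0,0.01],[0,0,0]],[[0,0,0],[0,0,0]]]'|sed -n '2p;4p'
python3 -m jog '[[[0,0,0],[0,0,0]],[[0,0,0],[0,0,0]],[[0,0,0],[0,0,0]]]'
```

```text
tool_pos: [0.5646, -0.0159, 0.1965]
force: [0.9, 0.4, -0.8]
tool_pos: [0.5682, 0.0139, 0.1357]
force: [0.8, 0.4, 0.7]
tool_pos: [0.5683, 0.0128, 0.1112]
force: [0.2, -0.2, -0.2]
time_s: 23.2
tool_pos: [0.5687, 0.0128, 0.112]
tool_rot: [-179.9, 0.0, -96.8]
force: [-0.3, -1.1, -0.3]
finger_gap: 0.0002
grasp_force: 0.0
```

```bash
python3 -m jog '[[[0,0,0.016],[0,0,0]],[[0,0,0.016],[0,0,0]],[[0,0,0.016],[0,0,0]],[[0,0,0.012],[0,0,0]],[[0,0,0],[0,0,0]]]'|sed -n '2p;4p'
for i in 1 2 3; do python3 -m jog '[[[0,0,0.004],[0,0,0]],[[0,0,0],[0,0,0]]]'|sed -n '2p;4p'; done
```

```text
tool_pos: [0.5678, 0.0127, 0.095]
force: [0.1, 0.0, 0.3]
tool_pos: [0.5683, 0.0127, 0.0951]
force: [0.3, 0.2, -0.4]
tool_pos: [0.5684, 0.0128, 0.0943]
force: [-0.1, 0.2, -0.8]
tool_pos: [0.5683, 0.0128, 0.0931]
force: [-0.1, -0.2, 0.3]
```

```bash
for i in 1 2 3; do python3 -m jog '[[[0,0,0.003],[0,0,0]],[[0,0,0],[0,0,0]]]'|sed -n '2p;4p'; done
```

```text
tool_pos: [0.5683, 0.0128, 0.0924]
force: [0.1, 0.1, -0.3]
tool_pos: [0.5683, 0.0127, 0.0916]
force: [-0.4, -0.1, -0.1]
tool_pos: [0.5684, 0.0127, 0.0913]
force: [-0.3, 0.9, 0.3]
```

```bash
for i in 1 2 3; do python3 -m jog '[[[0,0,0.003],[0,0,0]],[[0,0,0],[0,0,0]]]'|sed -n '2p;4p'; done
```

```text
tool_pos: [0.5685, 0.0127, 0.0908]
force: [-1.8, 0.7, 4.1]
tool_pos: [0.5685, 0.0127, 0.0898]
force: [-1.3, 0.6, 4.6]
tool_pos: [0.5684, 0.0127, 0.0891]
force: [-2.5, 0.8, 5.6]
```

```bash
for i in 1 2 3; do python3 -m jog '[[[0,0,0.003],[0,0,0]],[[0,0,0],[0,0,0]]]'|sed -n '2p;4p'; done
```

```text
tool_pos: [0.5685, 0.0127, 0.0891]
force: [-4.5, 0.3, 9.0]
tool_pos: [0.5686, 0.0127, 0.0891]
force: [-6.4, 2.3, 12.3]
tool_pos: [0.5686, 0.0127, 0.089]
force: [-8.3, 1.7, 14.2]
```

```bash
for i in 1 2; do python3 -m jog '[[[0,0,0.003],[0,0,0]],[[0,0,0],[0,0,0]]]'|sed -n '2p;4p'; done
```

```text
tool_pos: [0.5686, 0.0127, 0.089]
force: [-9.9, 1.7, 18.3]
tool_pos: [0.5687, 0.0127, 0.089]
force: [-13.3, 3.1, 21.0]
```

```bash
python3 -m jog '[[[0,0,0.003],[0,0,0]],[[0,0,0],[0,0,0]],[[0,0,0],[0,0,0]],[[0,0,0],[0,0,0]]]'|sed -n '2p;4p'
python3 -m jog '[[[0,0,-0.008],[0,0,0]],[[0,0,-0.01],[0,0,0]],[[0,0,-0.02],[0,0,0]],[[0,0,-0.06],[0,0,0]],[[0,0,-0.1],[0,0,0]]]'|sed -n '2p;4p'
python3 -m jog '[[[0.05,0,-0.12],[0,0,0]],[[0.14,0,-0.08],[0,0,0]],[[0.14,0,0],[0,0,0]],[[0.14,0,0],[0,0,0]],[[0.14,0,0],[0,0,0]]]'|sed -n '2p;4p'
python3 -m jog '[[[0.1,0,0],[0,0,0]],[[0.05,0,0],[0,0,0]],[[0,0,0],[0,0,0]],[[0,0,0],[0,0,0]],[[0,0,0],[0,0,0]]]'
python3 - <<'E'
from h import *
n="side";p,d=env.grab_frame(n)
c=blob(p,(0,130,30),(9,255,255),(285,170,365,240));cv2.imwrite("pics/s8.png",cv2.resize(p[120:270,240:440],None,fx=4,fy=4))
for z in(.089,.093):
    x,r=fitc(ray(n,c,z));print(n,z,x.round(4),r.round(4))
m=np.zeros(d.shape,np.uint8);cv2.fillPoly(m,[c.astype(int)],1);m=cv2.erode(m,np.ones((5,5)))
v,u=np.nonzero(m&(d>0));C=env.calibration(n);q=cv2.undistortPoints(np.float64(np.c_[u,v]).reshape(-1,1,2),np.array(C["camera_matrix"]),np.array(C["D"])).reshape(-1,2)
T=np.array(C["pose"]);P=(np.c_[q,np.ones(len(q))]*d[v,u,None])@T[:3,:3].T+T[:3,3]
k=np.linalg.lstsq(np.c_[P[:,:2]-P[:,:2].mean(0),np.ones(len(P))],P[:,2],rcond=None)[0];print("plane slope,z",k.round(4),len(P))
E
```

```text
tool_pos: [0.5687, 0.0127, 0.0889]
force: [-14.4, 2.6, 25.3]
tool_pos: [0.5666, 0.0126, 0.1305]
force: [-0.1, -0.7, 0.1]
tool_pos: [0.5502, -0.1399, 0.1835]
force: [0.5, 0.4, 0.3]
time_s: 27.53
tool_pos: [0.5461, -0.1752, 0.1833]
tool_rot: [180.0, 0.0, -96.7]
force: [0.2, 0.2, -0.7]
finger_gap: 0.0
grasp_force: 0.0
side 0.089 [0.5697 0.0121] 0.0544
side 0.093 [0.5673 0.0152] 0.0542
plane slope,z [0.0032 0.0043 0.0913] 528
```

View pics/s8.png

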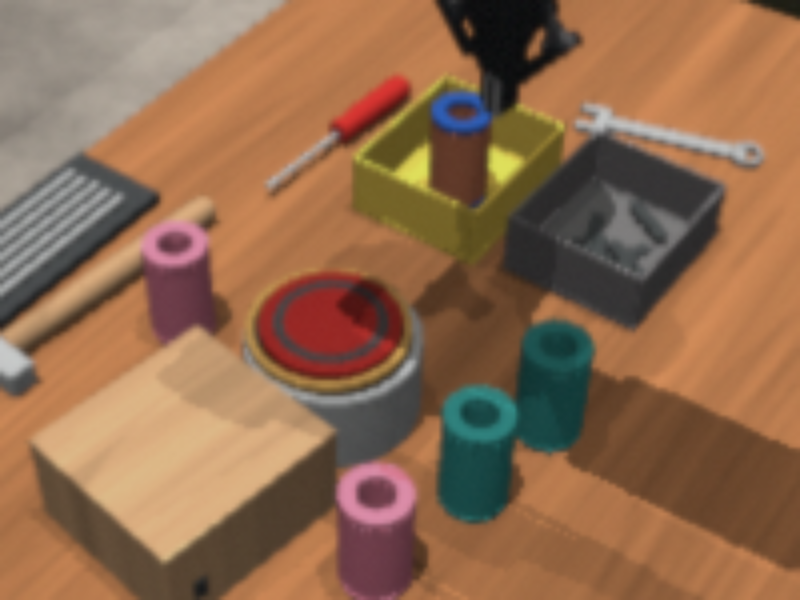

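The picture shows the cover in the ring and the bobbin in the yellow bin. The plane height has only gone from 93.5 to 91.3 mm, where home would be 89. I check it against the block top as a reference.

```bash
cat >> h.py <<'E'
def plane(n,d,c):
    m=np.zeros(d.shape,np.uint8);cv2.fillPoly(m,[np.int32(c)],1);m=cv2.erode(m,np.ones((5,5)))
    v,u=np.nonzero(m&(d>0));C=env.calibration(n);q=cv2.undistortPoints(np.float64(np.c_[u,v]).reshape(-1,1,2),np.array(C["camera_matrix"]),np.array(C["D"])).reshape(-1,2)
    T=np.array(C["pose"]);P=(np.c_[q,np.ones(len(q))]*d[v,u,None])@T[:3,:3].T+T[:3,3]
    return np.linalg.lstsq(np.c_[P[:,:2]-P[:,:2].mean(0),np.ones(len(P))],P[:,2],rcond=None)[0].round(4),np.median(P[:,2]).round(4),P[:,2].std().round(4)
E
python3 - <<'E'
from h import *
B=np.array([[.64,.225],[.62,.1],[.52,.11],[.535,.23]])
bc=proj("side",np.c_[B,[.085]*4])
D=np.array([[.75,.1],[.75,-.05],[.70,-.05],[.70,.1]]);bd=proj("side",np.c_[D,[0]*4])
d0=np.load("pics/side0.npy");p0=cv2.imread("pics/side0.png");print("start cover",plane("side",d0,blob(p0,(0,130,30),(9,255,255),(255,210,305,250))))
for i in range(4):
    p,d=env.grab_frame("side");c=blob(p,(0,130,30),(9,255,255),(285,170,365,240))
    print("cover",plane("side",d,c),"block",plane("side",d,bc)[1:],"bench",plane("side",d,bd)[1:])
E
```

```text
start cover (array([ 0.0013, -0.0049,  0.099 ]), np.float64(0.099), np.float64(0.0015))
cover (array([-0.0031, -0.0023,  0.0915]), np.float64(0.0914), np.float64(0.0015)) block (np.float64(0.0867), np.float64(0.0015)) bench (np.float64(0.0261), np.float64(0.0293))
cover (array([ 0.0023, -0.0043,  0.0914]), np.float64(0.0913), np.float64(0.0015)) block (np.float64(0.0866), np.float64(0.0015)) bench (np.float64(0.026), np.float64(0.0296))
cover (array([0.0037, 0.0057, 0.0914]), np.float64(0.0915), np.float64(0.0016)) block (np.float64(0.0865), np.float64(0.0015)) bench (np.float64(0.0275), np.float64(0.0295))
cover (array([-0.001 , -0.0042,  0.0913]), np.float64(0.0912), np.float64(0.0016)) block (np.float64(0.0866), np.float64(0.0014)) bench (np.float64(0.026), np.float64(0.0296))
```

The block top reads +1.6 mm high and the cover at the start read +2.0 mm high, so the depth is biased. Corrected, the cover top is at about 89.5 mm. That agrees with the finger's hard stop at 88.9 mm: fully home and level. Handing in.

```bash
python3 -c "
from cell import env
print(env.hand_in())"
```

```text
the job is handed in; nothing more can be done
None
```

The copper bobbin stands in the yellow bin and the red cover is pressed home and level in the pot's brass mouth ring. The finger hit its hard stop at 88.9 mm against 89 mm for fully home, pressing with about 25 N. I handed the job in at about 28 s; no verdict came back.

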